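# Nest a small jar in its canister and lock the dome over it

### The arm

A 6-joint arm with a two-finger parallel gripper is mounted at the origin on the work surface. World frame = base frame: x ahead of the robot, y to its left, z up, the work surface at z = 0. Lengths are in m, angles in rad, forces in N, time in s.
With the tool pointing down it reaches from about 0.225 to 0.875 m from the base axis. Payload 3.4 kg.
Tool frame: the origin (TCP) lies where the fingers leave the gripper's body, on its centre line; the fingertips stand 73 mm ahead of it and the grasp point (between the pads) lies 54 mm ahead of it (manip.grip_point_offset is the distance from the TCP to the grasp point, in m); z points along the fingers, y is the line along which they close (so a half turn about z gives the same grasp; the last joint's range is limited). The gripper opens to 85 mm and grips with 20 to 120 N. Pads are 22 mm wide; open, the fingers measure 114 mm over their backs; the gripper's body (76 mm by 85 mm) begins 54 mm behind the grasp point. The pads swing forward as they close: fully open they stand 13 mm farther back than shut.
Start: joints at [1.215, 0.276, 1.505, -0, 1.361, -0.121], TCP at [0.134, 0.559, 0.304] pointing down, gripper open.
Joint ranges: [-2.89, 2.89], [-0.75, 2.08], [0.22, 2.7], [-1.18, 4.32], [0.11, 2.71], [-2.7, 2.7]. Speed limits (rad/s): [2.57, 2.57, 3.14, 3.14, 3.14, 3.14].

### API

Orientations are given as a unit quaternion [w, x, y, z].
In Python, from rig import sensors, cams, manip, spotter gives the robot as it stands.
- The arm moves only by the tool drive_tool, never from a script. Its argument "targets" is a list of rows, each a list of 4 numbers: the shift along the world's x, y, z in m, then the turn about the world's z in degrees. In form: [[dx, dy, dz, spin], ...]. A call has exactly 5 rows; each row shifts and turns the commanded pose from where the row before left it; what a row does not reach is not made up. A row lasts 1/8 s, in which the tool goes at most 62.5 mm and 10.7 degrees, less where a joint would pass 70% of its speed; a pose out of reach is approached as far as the arm can. A call is refused whole if a number of a shift passes 0.0625 or a number of a turn 10.7, either way. A call with a gripper value outside its range is refused whole. "jaw" is the finger opening in m, from 0 to 0.0854, set as the call begins (left out, the last holds). The fingers move at their own pace and stop on an object; "force" is the grip in N (left out, the last holds). Time passes only in rows, so rows that do not move let the fingers close, or fill a call up. It gives the time, the measured TCP pose, the force and the opening at its end, in the units of the state.
- sensors.get_state(): the state, without advancing time (a new reading comes with each control period).
- cams.get_image(name): name is "scene" or "side" or "wrist"; returns a dict with "color" (420x560x3 uint8, red, green, blue), "intrinsics" (3x3 intrinsics, pixels), "D" ([k1, k2, p1, p2, k3] as OpenCV has them; the pictures are not rectified), "R" (3x3) and "t" (3): a world point X has camera coordinates R X + t. Camera axes: x right, y down, z forward; pixel columns grow to the right and rows downward; lengths in m; the calibration is good to about 2 mm. A picture is of the moment at which its call begins. There is no depth.
- manip.sign_off(): hands the job in, once; it reports no verdict.
Trained networks look in the newest picture that a camera, given by its name, has taken for a name from the list of things; names that differ only in an ending like _2 or _b are one class to them, and where a whole thing is asked for, a point or a joint stands for the part that bears it (a point fixed in the world has none). Each returns a list of dicts, best first, with "score" (0 to 1); they miss things now and then, are a little off and sometimes report something else, mostly with a low value. They report only what shows in the picture. A call takes as long as a camera call. They do not tell look-alikes from the thing itself.
- spotter.find_in(query, camera): "point" ([x, y, z] in m, in world coordinates, good to about 4 mm: the middle of the surface that is visible of it).
- spotter.landmark_of(query, camera): "point" ([x, y, z] in m, in world coordinates, good to about 4 mm: a listed point, or the origin of a listed thing).
The state is a dict: "clock": time; "qpos": joint angles; "qd": joint speeds; "effort": joint torques, N m; "position": TCP position; "ee_rot": TCP orientation; "contact_force": force on the tool from outside, world axes, zero at the start; "moment": the same for the moment, N m; "width": finger opening in m.
Only numpy, scipy, OpenCV 4.12 (cv2) and the standard library are available. Lean on these libraries where they do the work, as an engineer would, in place of code of your own. Each camera call takes 0.05 s, during which the arm holds its last target. There are 200 camera calls.

### The job

Pack this nesting jar set for the shelf: stand the small brown jar upright inside the blue canister base, then lower the white dome over it with its brass ears between the two brass catches until it sits fully down on the base. Turn the dome clockwise (seen from above) until its ears are under the catches and it stops, and let go; set the pottery down gently, leave the base standing upright, and leave the mug, the bowl and the glaze pot where they are.

Things in the scene. Friction and masses are not known exactly. Their poses are not given: they have to be found in the camera images.
- canister: Blue stoneware base, loose, 0.9 kg, upright: a cup 108 mm across; origin at the centre of its underside, z up. Inner floor 6 mm up; well 62 to 72 mm across. The dome sits on a flat shoulder (radius 40 to 54 mm) at 28 mm height, around a neck 79 mm across (75 at its top) that ends at 37 mm height. Brass catches on its +x and -x sides. Closed, the dome's x axis lies along this x axis (either way).
- catch (a point): Top centre of the brass catch on the base's +x side, radius 59 mm, 43 mm above the base's underside; its twin is opposite. Each is 24 mm wide, spans radius 49 to 68 mm, and has its roof's underside 37.5 mm above the base's underside. Open on the end where an ear arrives turning clockwise seen from above; a stop at the other end. Axes as the base's.
- dome_mid (a point): Loose white hollow dome, mouth down, 120 mm high with handle, 0.25 to 0.5 kg; this point is on its axis 60 mm above its mouth plane, z up. 92 mm across, wall 4 mm, mouth 84 mm inside, inside height 83 mm, 80 mm wide inside up to 58 mm. Brass ears at its +x and -x, flush with the mouth plane: 16 mm wide, 6 mm thick, out to radius 60 mm. A half turn about z makes no difference.
- dome_handle (a point): Top centre of the dome's dark wooden bar handle, on the dome's axis, 120 mm above its mouth plane. The bar is 52 mm long along the dome's x axis, 14 mm thick along y and rises 32 mm above the crown. Axes as the dome's. The dome goes down only with its x axis 30 to 150 degrees counter-clockwise (from above) of the base's x axis, and is then turned clockwise.
- jar_mid (a point): Small closed brown terracotta jar, loose, 52 mm across with straight sides from 4 to 78 mm above its foot, domed top at 92 mm; this point is its centre, 46 mm above its foot, z up. 0.14 to 0.28 kg. Standing in the base it juts well above the neck.
- mug: Blue mug with a handle, bystander: 76 mm across, 85 mm high; origin at the centre of its underside.
- bowl: Green bowl, bystander: 110 mm across, 45 mm high; origin at the centre of its underside.
- glaze: Small closed glaze pot with a white cap and a paper band, bystander: 52 mm across, 70 mm high; origin at the centre of its underside.
Mind the look-alikes: they are no part of the job. What is meant by the part that bears jar_mid is not red, and is the smaller of those in its own colour.

How it is judged:
On the way, in this order (a step that is already met when the one before it is completed fails the run):
1. the small jar stands upright on the floor of the base, released (horizontal distance between jar_mid and canister below 0.015 m and z of jar_mid in the frame of canister below 0.057 m and angle between jar_mid's own z axis and vertical below 0.12 rad and contact force between the fingers and jar below 0.2 N), for 0.2 s.
2. the dome sits fully down on the base, around the jar, ears still clear of the catches (horizontal distance between dome_mid and canister below 0.008 m and z of dome_mid in the frame of canister below 0.0915 m and angle between the x axis of dome_mid and the x axis of canister, either way round above 0.35 rad), for 0.1 s.
At the end, for the whole second after the job is handed in: Jar upright (7 deg) on the base's floor, within 15 mm of its axis; dome down on the shoulder around it (within 3.5 mm, centred to 8 mm, level to 4.5 deg), ears under the catches (within 8.5 deg of the base's x axis); base upright on the bench; all released and at rest (horizontal distance between jar_mid and canister below 0.015 m and z of jar_mid in the frame of canister below 0.057 m and angle between jar_mid's own z axis and vertical below 0.12 rad and horizontal distance between dome_mid and canister below 0.008 m and z of dome_mid in the frame of canister below 0.0915 m and angle between dome_mid's own z axis and vertical below 0.08 rad and angle between the x axis of dome_mid and the x axis of canister, either way round below 0.15 rad and angle between canister's own z axis and vertical below 0.05 rad and height (world z) of canister below 0.004 m and linear speed of each of canister, dome below 0.01 m/s); the robot touches nothing.
It fails at once if pottery pressed hard: more than 80 N between any two of the base, the jar and the dome (contact force between canister and jar above 80 N or contact force between any of canister, jar and dome above 80 N).
It fails at once if the jar or the dome dropped: moving free of the fingers at over 0.6 m/s (a fall of about 20 mm) ((linear speed of jar above 0.6 m/s and contact force between the fingers and jar below 0.1 N) or (linear speed of dome above 0.6 m/s and contact force between the fingers and dome below 0.1 N)).
It fails at once if the mug, bowl or glaze pot moved by more than 30 mm (distance of any of mug, bowl, glaze from where it was at the start of the episode above 0.03 m).
It also fails if it takes over 67 s, if anything falls off the work surface, if the arm or the gripper's body presses on something with over 40 N, if the wrist force passes 120 N, or if a joint passes its speed limit or range.

## Working session

There is one attempt and no reset: what is moved stays moved. The work goes in short steps, Python scripts to look and compute and a tool call to move; the robot and the scene stay as the last step left them, time stands still between calls to the robot, and variables do not carry over. Pictures are saved under pics/ and viewed, on a budget of 14 in all, crops included, one or two more only if the job needs it, and the job is handed in when it is done.

Besides the shell and the picture viewer there is one more tool, called after "Request:" as name([rows], argument=value, ...), one row to a line, values as JSON. drive_tool: Moves the arm, as the interface text tells. Its arguments: {"type":"object","properties":{"targets":{"type":"array","items":{"type":"array","items":{"type":"number"}}},"jaw":{"type":"number"},"force":{"type":"number"}},"required":["targets"]}

```bash
mkdir -p pics; cat > h.py <<'E'
from rig import sensors, cams, manip, spotter
import numpy as np, cv2
def proj(im,X):
    X=np.atleast_2d(np.array(X,float))
    r,_=cv2.Rodrigues(np.array(im["R"]))
    return cv2.projectPoints(X,r,np.array(im["t"],float),np.array(im["intrinsics"],float),np.array(im["D"],float))[0].reshape(-1,2)
def ray_z(im,uv,z):
    p=cv2.undistortPoints(np.array([[uv]],float),np.array(im["intrinsics"],float),np.array(im["D"],float)).ravel()
    R=np.array(im["R"]);c=-R.T@np.array(im["t"]);d=R.T@np.array([p[0],p[1],1])
    return c+d*(z-c[2])/d[2]
def save(im,name,crop=None,s=1):
    c=im["color"]
    if crop: c=c[crop[1]:crop[3],crop[0]:crop[2]]
    c=cv2.resize(c,None,fx=s,fy=s,interpolation=cv2.INTER_CUBIC)
    cv2.imwrite("pics/"+name,c[:,:,::-1])
E
python3 - <<'E'
from h import *
np.set_printoptions(precision=3,suppress=True)
a=cams.get_image("scene");b=cams.get_image("side")
L=np.hstack([a["color"],b["color"]]);
cv2.imwrite("pics/a.png",cv2.resize(np.vstack([a["color"],b["color"]]),(560,840))[:,:,::-1][:0+840] if 0 else a["color"][:,:,::-1])
cv2.imwrite("pics/b.png",b["color"][:,:,::-1])
for q in ["canister","catch","dome_mid","dome_handle","jar_mid","mug","bowl","glaze"]:
  for c in ["scene","side"]:
    im=a if c=="scene" else b
    for d in spotter.landmark_of(q,c): print(q,c,np.array(d["point"]),round(d["score"],2),proj(im,d["point"])[0].round())
s=sensors.get_state();print(s)
E
```

```text
canister scene [ 0.383  0.151 -0.004] 0.72 [360. 204.]
canister scene [ 0.552  0.019 -0.001] 0.62 [288. 228.]
canister scene [ 0.628 -0.299  0.121] 0.62 [160. 173.]
canister side [ 0.547  0.021 -0.003] 0.66 [265. 264.]
catch scene [0.592 0.056 0.043] 0.96 [295. 231.]
catch side [0.594 0.059 0.044] 0.74 [279. 231.]
dome_mid scene [ 0.625 -0.298  0.064] 0.57 [165. 189.]
dome_mid side [ 0.63  -0.302  0.061] 0.6 [396. 348.]
dome_handle side [ 0.626 -0.294  0.119] 0.93 [398. 320.]
jar_mid scene [0.592 0.216 0.041] 0.95 [359. 255.]
jar_mid scene [0.609 0.316 0.046] 0.79 [400. 273.]
jar_mid scene [0.715 0.364 0.059] 0.64 [410. 316.]
jar_mid side [0.592 0.22  0.046] 0.73 [251. 194.]
jar_mid side [ 0.625 -0.294  0.122] 0.66 [398. 319.]
jar_mid side [ 0.63  -0.297  0.062] 0.57 [394. 345.]
jar_mid side [0.614 0.32  0.048] 0.55 [245. 173.]
mug scene [ 0.779  0.147 -0.003] 0.8 [297. 317.]
mug scene [ 0.627 -0.295  0.062] 0.51 [166. 191.]
mug side [ 0.784  0.15  -0.004] 0.79 [331. 209.]
bowl scene [ 0.801 -0.108  0.002] 0.91 [191. 280.]
bowl side [ 0.803 -0.103 -0.002] 0.9 [398. 268.]
bowl side [ 0.629 -0.298  0.063] 0.67 [394. 345.]
glaze scene [ 0.386  0.15  -0.004] 0.75 [359. 205.]
glaze side [0.385 0.148 0.001] 0.73 [176. 247.]
glaze side [ 0.547  0.023 -0.003] 0.71 [265. 263.]
{'clock': 0.9, 'qpos': array([ 1.215,  0.276,  1.505, -0.   ,  1.361, -0.121]), 'qd': array([-0.001,  0.   ,  0.   , -0.   , -0.   ,  0.   ]), 'effort': array([  0.   , -41.664, -24.611,  -0.   ,   0.   ,  -0.   ]), 'position': array([0.134, 0.559, 0.304]), 'ee_rot': array([0.   , 0.117, 0.993, 0.   ]), 'contact_force': array([ 0.66 , -0.279, -0.069]), 'moment': array([-0.002, -0.072,  0.033]), 'width': 0.08582804853884224}
```

View pics/a.png

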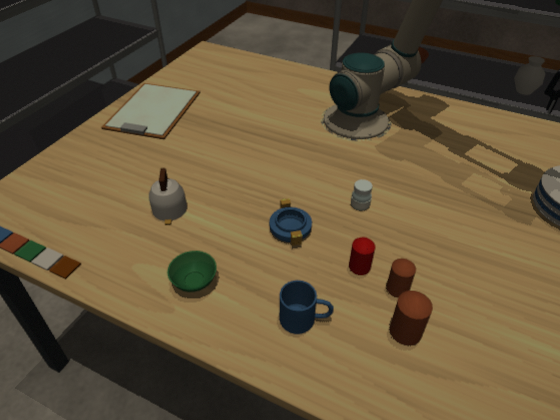

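View pics/b.png

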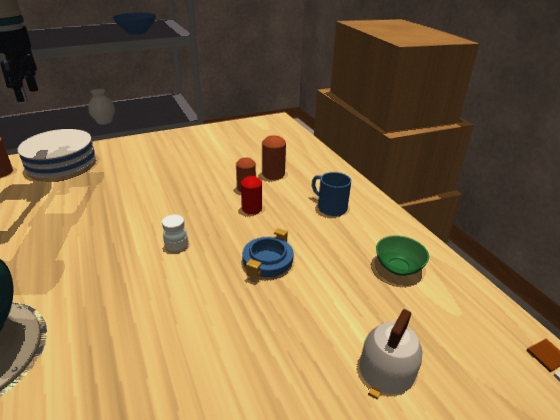

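Scene: the target jar is the small brown one at (401,277), next to a red one (361,256) and a large brown one (410,318). The base is at (290,223) and the dome at (167,200), with an ear at (168,222). I'm moving above the jar now.

Request:
drive_tool([
  [0.048,-0.024,0,6.3],
  [0.048,-0.024,0,6.3],
  [0.048,-0.024,0,6.3],
  [0.048,-0.024,0,6.3],
  [0.048,-0.024,0,6.3],
], jaw=0.085, force=40)

```text
clock: 1.52
position: [0.3752, 0.4384, 0.3041]
ee_rot: [0.0, -0.159, 0.987, 0.0]
contact_force: [-0.3, 0.9, -0.7]
width: 0.0851
```

Request:
drive_tool([
  [0.048,-0.024,-0.01,6.3],
  [0.048,-0.024,-0.01,6.3],
  [0.048,-0.024,-0.01,6.3],
  [0.048,-0.024,-0.01,6.3],
  [0.046,-0.025,0,6.3],
])

```text
clock: 2.15
position: [0.613, 0.3172, 0.2627]
ee_rot: [-0.001, -0.421, 0.907, 0.0]
contact_force: [-0.6, 0.6, -0.5]
width: 0.0848
```

```bash
cat > look.py <<'E'
from h import *
import sys
np.set_printoptions(precision=3,suppress=True)
def rep(qs,cs=("wrist","scene","side")):
  ims={c:cams.get_image(c) for c in cs}
  for q in qs:
    for c in cs:
      for d in spotter.landmark_of(q,c)[:4]: print(q,c,np.array(d["point"]),round(d["score"],2),proj(ims[c],d["point"])[0].round())
  s=sensors.get_state(); w=s["ee_rot"]
  print("t",s["clock"],"pos",s["position"],"yaw_y",np.degrees(np.arctan2(w[2]**2-w[1]**2,2*w[1]*w[2])) , "q",s["qpos"],"F",s["contact_force"],"w",s["width"])
  return ims
E
python3 - <<'E'
from look import *
ims=rep(["jar_mid"])
save(ims["wrist"],"c.png")
E
```

```text
jar_mid wrist [0.713 0.368 0.059] 0.94 [240. 291.]
jar_mid scene [0.611 0.315 0.049] 0.82 [400. 273.]
jar_mid scene [0.59  0.22  0.043] 0.77 [361. 254.]
jar_mid scene [0.713 0.362 0.06 ] 0.65 [409. 315.]
jar_mid side [0.713 0.362 0.058] 0.78 [273. 157.]
jar_mid side [0.594 0.221 0.046] 0.64 [251. 194.]
jar_mid side [ 0.629 -0.296  0.063] 0.4 [393. 344.]
t 2.45 pos [0.611 0.319 0.264] yaw_y 139.54788084885817 q [ 0.38   0.47   1.3    0.001  1.372 -2.056] F [-0.707 -0.265 -0.467] w 0.08480244374965548
```

View pics/c.png

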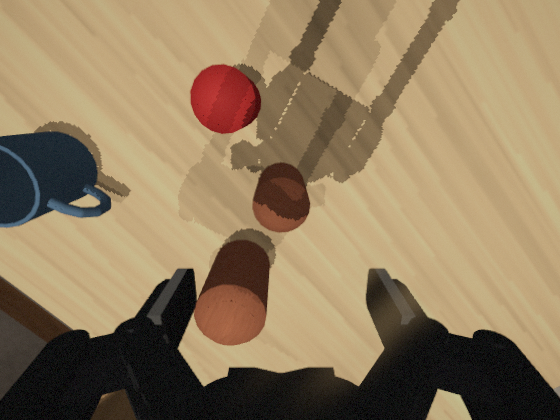

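The wrist view shows the target jar at (281,197), spanning columns 253–310 and rows 163–232. The red jar is at (225,98) and the large brown one at (233,290). I'll fit the jar position to that outline.

```bash
cat >> look.py <<'E'
def pts(x,y,prof,n=48):
  a=np.linspace(0,2*np.pi,n,endpoint=False)
  return np.vstack([np.c_[x+r*np.cos(a),y+r*np.sin(a),np.full(n,z)] for r,z in prof])
JAR=[(.022,0),(.026,.004),(.026,.078),(.02,.086),(.011,.0905),(0.001,.092)]
def bbox(im,x,y,prof):
  p=proj(im,pts(x,y,prof)); return np.r_[p.min(0),p.max(0)]
from scipy.optimize import least_squares
def fit(im,box,prof,x0):
  r=least_squares(lambda v:bbox(im,*v,prof)-box,x0); return r.x,r.fun
E
python3 - <<'E'
from look import *
im=cams.get_image("wrist")
print(fit(im,np.array([253,163,310,232]),JAR,[.612,.318]))
im=cams.get_image("scene")
hsv=cv2.cvtColor(im["color"],cv2.COLOR_RGB2HSV)
m=((hsv[...,0]<12)&(hsv[...,1]>120)&(hsv[...,1]<252)).astype(np.uint8)
n,l,st,ce=cv2.connectedComponentsWithStats(m)
for s in st[1:]:
  if s[4]>200: print(s)
# dome ear
print("ear ray",ray_z(im,(168,222),.005))
for s in ("scene","side"):
  im=cams.get_image(s)
  for q in ["dome_handle","dome_mid","catch"]:
    print(s,q,[ (np.array(d["point"]),d["score"]) for d in spotter.landmark_of(q,s)[:2]])
E
```

```text
(array([0.612, 0.32 ]), array([-0.466, -0.579,  0.466,  0.56 ]))
[390  44  29  20 466]
[  0 233  29  20 325]
[349 237  27  38 746]
[ 387  259   45   86 2426]
ear ray [ 0.675 -0.264  0.005]
scene dome_handle [(array([ 0.627, -0.301,  0.12 ]), 0.74), (array([0.592, 0.052, 0.042]), 0.67)]
scene dome_mid [(array([ 0.626, -0.296,  0.062]), 0.55)]
scene catch [(array([0.593, 0.054, 0.044]), 0.61)]
side dome_handle [(array([ 0.625, -0.298,  0.123]), 0.74)]
side dome_mid [(array([ 0.632, -0.297,  0.065]), 0.63)]
side catch [(array([0.594, 0.057, 0.047]), 0.7)]
```

Request:
drive_tool([
  [0.001,0.001,-0.04,0],
  [0,0,-0.04,0],
  [0,0,-0.036,0],
  [0,0,-0.02,0],
  [0,0,-0.012,0],
])

```text
clock: 3.58
position: [0.6124, 0.319, 0.1145]
ee_rot: [-0.001, -0.419, 0.908, 0.0]
contact_force: [0.8, -0.2, -1.1]
width: 0.0853
```

Request:
drive_tool([
  [0,0,0,0],
  [0,0,0,0],
  [0,0,0,0],
  [0,0,0,0],
  [0,0,0,0],
], jaw=0.04, force=25)

```text
clock: 4.2
position: [0.6136, 0.3195, 0.1172]
ee_rot: [0.001, -0.419, 0.908, -0.0]
contact_force: [0.8, -0.9, 4.2]
width: 0.0515
```

Request:
drive_tool([
  [0,0,0,0],
  [0,0,0.01,0],
  [0,0,0.02,0],
  [0,0,0.03,0],
  [0,0,0.03,0],
])

```text
clock: 4.82
position: [0.612, 0.3191, 0.206]
ee_rot: [-0.001, -0.419, 0.908, 0.0]
contact_force: [-0.1, -0.4, -1.6]
width: 0.0515
```

Request:
drive_tool([
  [0,0,0.05,0],
  [-0.01,-0.05,0.01,0],
  [-0.01,-0.055,0,0],
  [-0.01,-0.055,0,0],
  [0,0,0,0],
])

```text
clock: 5.45
position: [0.5813, 0.1557, 0.2658]
ee_rot: [-0.002, -0.417, 0.909, -0.0]
contact_force: [-0.3, -0.1, -1.3]
width: 0.0514
```

```bash
python3 - <<'E'
from look import *
ims=rep(["canister","catch"])
save(ims["wrist"],"d.png")
E
```

```text
canister wrist [0.551 0.019 0.002] 0.73 [216.  63.]
canister scene [ 0.55   0.017 -0.001] 0.98 [288. 227.]
canister side [ 0.549  0.019 -0.002] 0.88 [266. 264.]
catch wrist [0.596 0.061 0.043] 0.75 [205. 130.]
catch scene [0.594 0.052 0.041] 0.82 [294. 232.]
catch side [0.596 0.058 0.047] 0.74 [280. 230.]
catch side [0.384 0.147 0.001] 0.62 [176. 247.]
t 5.9 pos [0.583 0.16  0.266] yaw_y 139.62243786840858 q [ 0.153  0.343  1.503  0.     1.297 -2.284] F [-0.458  0.85  -1.703] w 0.051192548493805876
```

View pics/d.png

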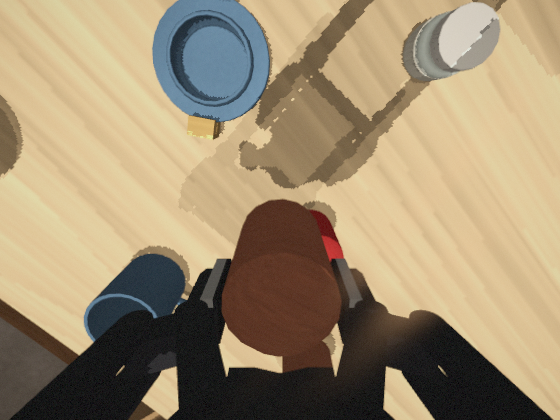

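The base's rim is at about (211,55), slightly cut off by the frame, with a catch at (202,127). I'm moving closer to get the whole base in view.

Request:
drive_tool([
  [-0.01,-0.03,0,0],
  [-0.01,-0.03,0,0],
  [0,0,0,0],
  [0,0,0,0],
  [0,0,0,0],
])

```text
clock: 6.52
position: [0.5632, 0.1001, 0.2659]
ee_rot: [0.0, -0.419, 0.908, 0.0]
contact_force: [0.5, -0.6, -1.4]
width: 0.0511
```

```bash
cat >> look.py <<'E'
def brass(im,amin=15):
  h=cv2.cvtColor(im["color"],cv2.COLOR_RGB2HSV)
  m=((h[...,0]>15)&(h[...,0]<28)&(h[...,1]>165)&(h[...,2]>90)).astype(np.uint8)
  n,l,st,ce=cv2.connectedComponentsWithStats(m)
  return [(ce[i].round(1),st[i]) for i in range(1,n) if st[i][4]>amin]
def blue(im):
  h=cv2.cvtColor(im["color"],cv2.COLOR_RGB2HSV)
  m=((h[...,0]>95)&(h[...,0]<120)&(h[...,1]>90)&(h[...,2]>40)).astype(np.uint8)
  n,l,st,ce=cv2.connectedComponentsWithStats(m)
  return [st[i] for i in range(1,n) if st[i][4]>600],m,l
E
python3 - <<'E'
from look import *
ims=rep(["canister","catch"],("wrist",))
im=ims["wrist"]
for c,s in brass(im): print("brass",c,s,ray_z(im,c,.043))
for s in blue(im)[0]:print("blue",s)
print("exp",bbox(im,.55,.019,[(.054,0),(.054,.028),(.0375,.037)]))
save(im,"e.png")
E
```

```text
canister wrist [0.549 0.017 0.004] 0.82 [241. 116.]
catch wrist [0.596 0.06  0.044] 0.7 [230. 184.]
t 6.675 pos [0.563 0.1   0.266] yaw_y 139.59736638269533 q [ 0.054  0.295  1.575  0.     1.272 -2.383] F [-0.766 -0.606 -1.478] w 0.05103530140270131
blue [ 201   77   92   97 2942]
exp [182.847  57.755 293.391 173.413]
```

View pics/e.png

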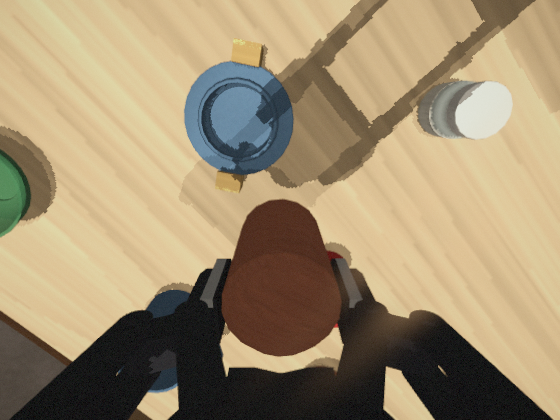

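Base bounding box here: columns 185–293, rows 60–174. Catch centres are at about (248,52) and (229,181).

```bash
python3 - <<'E'
from look import *
im=cams.get_image("wrist")
print(fit(im,np.array([185,60,293,174]),[(.054,0),(.054,.028),(.0375,.037)],[.55,.019]))
p=ray_z(im,(247.5,51),.042);q=ray_z(im,(229,180),.042)
print(p,q,(p+q)/2,np.degrees(np.arctan2(*(q-p)[1::-1])),np.linalg.norm(p-q))
# well outline: fit ellipse centre of the neck top
j=fit(im,np.array([199,77,279,158]),[(.0375,.037)],[.55,.019]);print(j)
E
```

```text
(array([0.55, 0.02]), array([-1.182, -0.492,  1.193,  0.793]))
[ 0.503 -0.017  0.042] [0.595 0.056 0.042] [0.549 0.02  0.042] 38.41109881302491 0.11717785534392992
(array([0.548, 0.02 ]), array([ 0.524, -0.715, -0.526,  0.808]))
```

Request:
drive_tool([
  [-0.0065,-0.04,0,0],
  [-0.007,-0.0405,0,0],
  [0,0,-0.03,0],
  [0,0,-0.03,0],
  [0,0,-0.03,0],
])

```text
clock: 7.35
position: [0.5495, 0.0187, 0.1753]
ee_rot: [0.0, -0.419, 0.908, -0.0]
contact_force: [0.7, 0.0, -2.6]
width: 0.0512
```

```bash
python3 - <<'E'
from look import *
ims=rep(["jar_mid","canister"],("scene","side"))
a=ims["scene"]["color"][160:280,220:340];b=ims["side"]["color"][170:290,200:320]
cv2.imwrite("pics/f.png",cv2.resize(np.hstack([a,b]),(800,400))[:,:,::-1])
E
```

```text
jar_mid scene [0.711 0.362 0.06 ] 0.88 [410. 314.]
jar_mid scene [0.591 0.223 0.045] 0.87 [362. 254.]
jar_mid scene [0.592 0.054 0.042] 0.67 [295. 231.]
jar_mid scene [0.548 0.014 0.103] 0.6 [288. 196.]
jar_mid side [0.544 0.018 0.104] 0.92 [265. 225.]
jar_mid side [0.593 0.22  0.045] 0.52 [251. 195.]
canister scene [0.549 0.019 0.001] 0.61 [289. 227.]
canister side [ 0.547  0.021 -0.004] 0.62 [265. 264.]
t 7.65 pos [0.55  0.019 0.177] yaw_y 139.55995049531575 q [-0.092  0.34   1.75   0.     1.049 -2.528] F [-0.099  0.445 -1.301] w 0.05133811863774312
```

View pics/f.png

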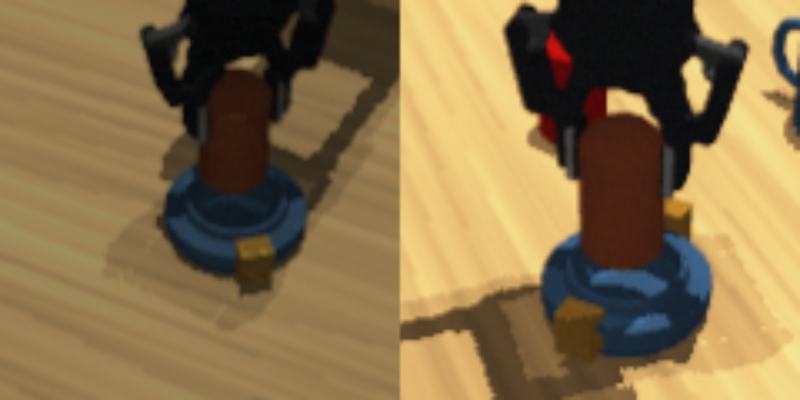

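In both views the jar hangs upright and centred over the well. I'm lowering it.

Request:
drive_tool([
  [0,0,-0.02,0],
  [0,0,-0.015,0],
  [0,0,-0.01,0],
  [0,0,-0.005,0],
  [0,0,-0.003,0],
])

```text
clock: 8.28
position: [0.5495, 0.0187, 0.123]
ee_rot: [0.0, -0.419, 0.908, -0.0]
contact_force: [-2.2, -0.1, 15.5]
width: 0.0515
```

Request:
drive_tool([
  [0,0,-0.001,0],
  [0,0,-0.001,0],
  [0,0,-0.001,0],
  [0,0,0,0],
  [0,0,0,0],
])

```text
clock: 8.9
position: [0.5495, 0.0188, 0.123]
ee_rot: [0.001, -0.419, 0.908, -0.0]
contact_force: [-3.5, 0.5, 16.7]
width: 0.0516
```

Request:
drive_tool([
  [0,0,0.001,0],
  [0,0,0.001,0],
  [0,0,0,0],
  [0,0,0,0],
  [0,0,0,0],
], jaw=0.08)

```text
clock: 9.52
position: [0.5492, 0.0188, 0.1217]
ee_rot: [-0.0, -0.419, 0.908, 0.0]
contact_force: [-0.4, 0.1, -0.3]
width: 0.08
```

Request:
drive_tool([
  [0,0,0.01,0],
  [0,0,0.03,0],
  [0,0,0.05,0],
  [0,0,0.06,0],
  [0,0,0.05,0],
])

```text
clock: 10.15
position: [0.5493, 0.0187, 0.3251]
ee_rot: [0.001, -0.419, 0.908, -0.001]
contact_force: [0.8, -0.3, -0.7]
width: 0.0799
```

```bash
python3 - <<'E'
from look import *
ims=rep(["jar_mid","canister","catch"])
im=ims["wrist"]
save(im,"g.png")
E
```

```text
jar_mid wrist [0.55  0.026 0.056] 0.9 [286. 186.]
jar_mid wrist [0.59  0.219 0.049] 0.72 [354. 308.]
jar_mid scene [0.592 0.222 0.042] 0.93 [362. 255.]
jar_mid scene [0.546 0.015 0.053] 0.83 [289. 211.]
jar_mid scene [0.714 0.36  0.061] 0.67 [409. 314.]
jar_mid side [0.591 0.221 0.044] 0.97 [250. 195.]
jar_mid side [0.55  0.013 0.051] 0.79 [268. 246.]
canister scene [0.549 0.019 0.001] 0.78 [289. 227.]
canister side [ 0.548  0.02  -0.004] 0.6 [266. 265.]
catch wrist [0.594 0.061 0.042] 0.82 [276. 226.]
catch scene [0.593 0.055 0.044] 0.7 [295. 231.]
catch side [0.596 0.059 0.047] 0.61 [280. 230.]
t 10.75 pos [0.549 0.019 0.321] yaw_y 139.5493853322488 q [-0.093  0.229  1.528  0.     1.387 -2.528] F [ 0.05  -0.018  0.121] w 0.08043177823237295
```

View pics/g.png

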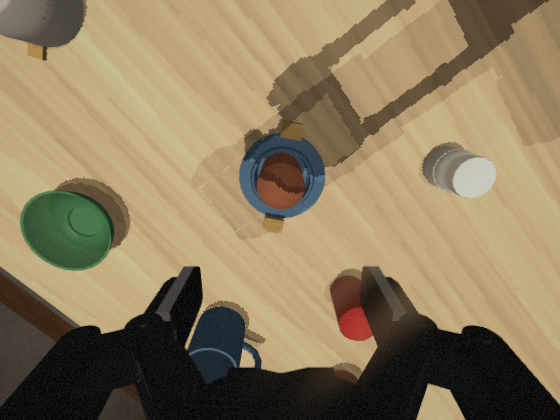

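The jar stands in the base at about (281,180). Catches are at (292,131) and (273,225), and the dome's ear is at (37,52). The mug, bowl and pot are untouched.

```bash
python3 - <<'E'
from look import *
im=cams.get_image("wrist")
p=ray_z(im,(292.5,130),.042);q=ray_z(im,(274,223),.042)
print(p,q,(p+q)/2,np.degrees(np.arctan2(*(q-p)[1::-1])),np.linalg.norm(p-q))
print(fit(im,np.array([239,134,325,218]),[(.054,0),(.054,.028),(.0375,.037)],[.55,.019]))
print("jar top",ray_z(im,(281,181),.088))
e=ray_z(im,(37,53),.005);print("ear",e,np.degrees(np.arctan2(e[1]+.298,e[0]-.628)), np.hypot(e[1]+.298,e[0]-.628))
E
```

```text
[ 0.502 -0.017  0.042] [0.591 0.055 0.042] [0.547 0.019 0.042] 38.675902933732125 0.11443411242683735
(array([0.55 , 0.021]), array([-0.795, -1.701,  0.797,  2.007]))
jar top [0.543 0.011 0.088]
ear [ 0.67  -0.266  0.005] 37.31827632898587 0.053348236050417434
```

Request:
drive_tool([
  [0.004,-0.016,0,-9.6],
  [0.004,-0.016,0,-9.6],
  [0.004,-0.016,0,-9.6],
  [0.004,-0.016,0,-9.6],
  [0.004,-0.016,0,-9.6],
])

```text
clock: 11.42
position: [0.5694, -0.0618, 0.3216]
ee_rot: [-0.0, -0.011, 1.0, 0.0]
contact_force: [0.1, 0.2, -0.3]
width: 0.08
```

Request:
drive_tool([
  [0.004,-0.016,0,-9.6],
  [0.004,-0.016,0,-9.6],
  [0.004,-0.016,0,-9.6],
  [0.004,-0.016,0,-9.6],
  [0.004,-0.016,0,-9.6],
])

```text
clock: 12.05
position: [0.5894, -0.1418, 0.3216]
ee_rot: [-0.0, 0.397, 0.918, 0.0]
contact_force: [0.1, -0.1, -0.1]
width: 0.0804
```

Request:
drive_tool([
  [0.004,-0.016,0,-9.6],
  [0.004,-0.016,0,-9.6],
  [0.004,-0.016,0,-9.6],
  [0.004,-0.016,0,-9.6],
  [0.004,-0.016,0,-9.6],
])

```text
clock: 12.68
position: [0.6094, -0.2218, 0.3215]
ee_rot: [-0.0, 0.736, 0.677, -0.0]
contact_force: [-0.1, -0.2, 0.0]
width: 0.0797
```

Request:
drive_tool([
  [0.004,-0.016,0,-9.6],
  [0.004,-0.016,0,-9.6],
  [0.004,-0.016,0,-9.6],
  [0.004,-0.016,0,-9.6],
  [0.004,-0.016,0,-9.6],
])

```text
clock: 13.3
position: [0.6294, -0.3018, 0.3214]
ee_rot: [-0.0, 0.948, 0.319, -0.0]
contact_force: [0.6, -0.3, 0.7]
width: 0.0801
```

```bash
python3 - <<'E'
from look import *
ims=rep(["dome_handle","dome_mid"])
save(ims["wrist"],"i.png")
for c,s in brass(ims["wrist"],8): print("brass",c,s,ray_z(ims["wrist"],c,.006))
E
```

```text
dome_handle scene [ 0.624 -0.299  0.121] 0.91 [161. 172.]
dome_handle side [ 0.625 -0.296  0.119] 0.83 [398. 322.]
dome_mid wrist [ 0.626 -0.299  0.057] 0.65 [276. 185.]
dome_mid scene [ 0.627 -0.293  0.064] 0.67 [166. 190.]
dome_mid scene [0.593 0.051 0.042] 0.67 [294. 231.]
dome_mid side [ 0.631 -0.297  0.067] 0.58 [396. 343.]
t 13.75 pos [ 0.629 -0.301  0.322] yaw_y -52.36532641605261 q [-0.545  0.457  1.18   0.     1.505  0.369] F [ 0.816  0.116 -0.332] w 0.07991393242618364
```

View pics/i.png

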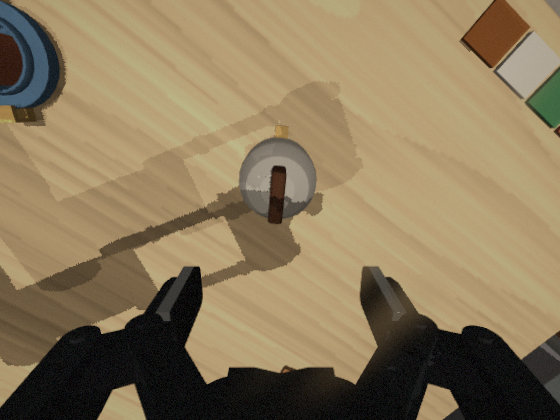

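The dome's body is at (278,178). Its handle runs from (280,168) to (276,220), and an ear shows at (282,130).

```bash
python3 - <<'E'
from look import *
im=cams.get_image("wrist")
p=ray_z(im,(276,213),.12);q=ray_z(im,(280,170),.12)
print(p,q,np.degrees(np.arctan2(*(q-p)[1::-1])),np.linalg.norm(p-q))
e=ray_z(im,(282.5,130),.005);print("ear",e)
B=[(.046,z) for z in (0.001,.03,.06)]+[(.04,.075),(.025,.086)]
x,f=fit(im,np.array([239,136.5,316.5,220]),B,[.627,-.298]);print(x,f)
d=e[:2]-x;print(np.degrees(np.arctan2(d[1],d[0])),np.hypot(*d))
h=cv2.cvtColor(im["color"],cv2.COLOR_RGB2HSV)[150:230,225:330]
m=cv2.inRange(im["color"][150:230,225:330],(20,0,0),(90,45,40));m=cv2.morphologyEx(m,cv2.MORPH_OPEN,np.ones((3,3)))
n,l,st,ce=cv2.connectedComponentsWithStats(m)
for s,c in zip(st[1:],ce[1:]):
  if s[4]>60: print(s,c)
# expected handle corners
a=np.radians(38);u=np.array([np.cos(a),np.sin(a)]);v=np.array([-u[1],u[0]])
print(proj(im,[[*(x+s*.026*u+t*.007*v),z] for z in (.12,.09) for s in (1,-1) for t in (1,-1)]).round(1))
E
```

```text
[ 0.616 -0.306  0.12 ] [ 0.652 -0.283  0.12 ] 32.36394521307631 0.04204654674064037
ear [ 0.675 -0.269  0.005]
[ 0.629 -0.298] [-1.815 -0.377  1.818  0.566]
31.658380062870364 0.054107628861893575
[ 44  17  18  57 616] [52.31  47.649]
[[269.4 171. ]
 [284.6 170.9]
 [270.4 223.7]
 [284.7 223.6]
 [270.4 164.9]
 [284.2 164.8]
 [271.2 213.3]
 [284.3 213.2]]
```

Request:
drive_tool([
  [-0.001,0.002,-0.04,-5],
  [0,0,-0.04,0],
  [0,0,-0.04,0],
  [0,0,-0.025,0],
  [0,0,-0.013,0],
], jaw=0.05)

```text
clock: 14.42
position: [0.6278, -0.2986, 0.1624]
ee_rot: [-0.001, 0.96, 0.281, -0.001]
contact_force: [0.5, -0.3, -0.4]
width: 0.05
```

Request:
drive_tool([
  [0,0,0,0],
  [0,0,0,0],
  [0,0,0,0],
  [0,0,0,0],
  [0,0,0,0],
], jaw=0.0, force=60)

```text
clock: 15.05
position: [0.6287, -0.2994, 0.165]
ee_rot: [0.001, 0.96, 0.28, 0.001]
contact_force: [-0.6, 1.9, 2.8]
width: 0.013
```

Request:
drive_tool([
  [0,0,0,0],
  [0,0,0.005,0],
  [0,0,0.01,0],
  [0,0,0.02,0],
  [0,0,0.03,0],
])

```text
clock: 15.68
position: [0.6276, -0.299, 0.2282]
ee_rot: [-0.001, 0.96, 0.28, -0.001]
contact_force: [0.1, 0.3, -2.6]
width: 0.0128
```

Request:
drive_tool([
  [0,0,0.04,0],
  [0,0,0.04,4],
  [-0.006,0.025,0.005,5],
  [-0.006,0.025,0,5],
  [-0.006,0.025,0,5],
])

```text
clock: 16.3
position: [0.6098, -0.2235, 0.314]
ee_rot: [-0.0, 0.9, 0.436, -0.0]
contact_force: [0.4, 0.1, -3.7]
width: 0.013
```

Request:
drive_tool([
  [-0.006,0.025,0,5],
  [-0.006,0.025,0,5],
  [-0.006,0.025,0,5],
  [-0.006,0.025,0,5],
  [-0.006,0.025,0,5],
])

```text
clock: 16.92
position: [0.5798, -0.0985, 0.314]
ee_rot: [-0.0, 0.784, 0.62, -0.0]
contact_force: [1.1, 0.3, -3.5]
width: 0.0131
```

Request:
drive_tool([
  [-0.006,0.025,0,5],
  [-0.006,0.025,0,5],
  [-0.006,0.025,0,5],
  [-0.006,0.025,0,5],
  [-0.0065,0.0185,0,2],
])

```text
clock: 17.55
position: [0.5493, 0.0202, 0.314]
ee_rot: [-0.0, 0.652, 0.758, -0.0]
contact_force: [-0.6, 0.3, -2.9]
width: 0.0131
```

```bash
python3 - <<'E'
from look import *
ims=rep(["dome_mid","dome_handle","canister","catch","jar_mid"])
save(ims["wrist"],"j.png")
a=ims["scene"]["color"][130:270,210:370];b=ims["side"]["color"][140:300,180:340][:140]
cv2.imwrite("pics/k.png",cv2.resize(np.hstack([a,b]),(800,350))[:,:,::-1])
E
```

```text
dome_mid wrist [ 0.798 -0.103 -0.001] 0.23 [435. 280.]
dome_mid scene [0.548 0.024 0.212] 0.7 [293. 162.]
dome_mid side [0.553 0.017 0.213] 0.92 [270. 176.]
dome_handle wrist [0.549 0.019 0.271] 0.72 [279. 304.]
dome_handle scene [0.548 0.021 0.272] 0.68 [292. 139.]
dome_handle side [0.545 0.019 0.27 ] 0.71 [266. 148.]
canister wrist [ 0.785  0.147 -0.001] 0.35 [492.  98.]
canister scene [ 0.547  0.019 -0.001] 0.83 [289. 227.]
canister side [ 0.551  0.02  -0.003] 0.68 [267. 264.]
catch wrist [0.595 0.06  0.044] 0.96 [326. 153.]
catch scene [0.59  0.056 0.044] 0.82 [296. 231.]
catch side [0.594 0.057 0.046] 0.66 [279. 231.]
jar_mid scene [0.592 0.219 0.042] 0.82 [360. 255.]
jar_mid scene [0.715 0.361 0.064] 0.58 [410. 314.]
jar_mid scene [0.548 0.017 0.051] 0.55 [289. 212.]
jar_mid side [0.592 0.218 0.044] 0.63 [251. 195.]
jar_mid side [0.55  0.013 0.052] 0.56 [268. 246.]
jar_mid side [0.711 0.362 0.057] 0.55 [272. 157.]
jar_mid side [0.593 0.057 0.043] 0.51 [278. 232.]
t 18.45 pos [0.55  0.019 0.314] yaw_y 8.544875285567645 q [-0.092  0.233  1.54   0.     1.369 -0.241] F [ 0.12  -0.521 -3.311] w 0.012865456682003246
```

View pics/k.png

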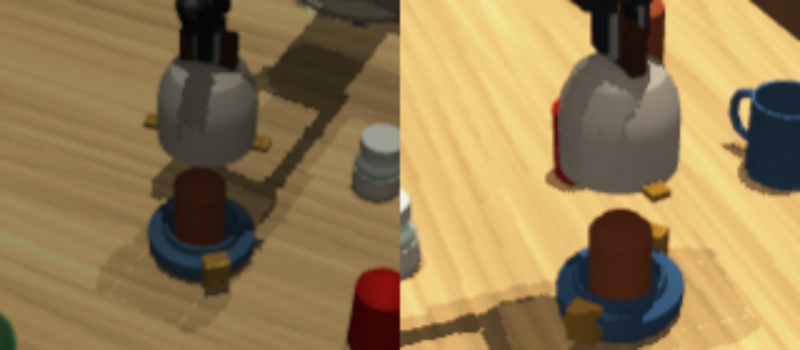

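Both views show the dome level and directly above the jar and base, with its ears well away from the catches. I'll check the dome-to-base centring from the silhouettes before lowering.

```bash
cat > cen.py <<'E'
from look import *
def edges(row,x0,x1):
  g=cv2.GaussianBlur(row,(3,1),0).astype(float)
  return g
def run(mouth, X=(.5495,.0195)):
  D=[(.046,mouth+z) for z in np.linspace(.002,.058,8)]
  B=[(.054,z) for z in np.linspace(0.002,.028,4)]
  out={}
  for c in ("scene","side"):
    im=cams.get_image(c); col=cv2.cvtColor(im["color"],cv2.COLOR_RGB2LAB).astype(float)
    for nm,prof in (("dome",D),("base",B)):
      offs=[]
      lo,hi=prof[0][1],prof[-1][1]
      for f in ([.3,.4,.5,.6,.7] if nm=="dome" else [.55,.7,.85]):
        z=lo+f*(hi-lo)
        p=proj(im,[[*X,z]])[0]; v=int(round(p[1]))
        # silhouette extents of the cylinder
        q=proj(im,pts(*X,[(prof[0][0],z)],360)); l,r=q[:,0].min(),q[:,0].max()
        res=[]
        for e in (l,r):
          xs=np.arange(int(e)-5,int(e)+7)
          s=col[v,xs]; d=np.linalg.norm(s[2:]-s[:-2],axis=1)
          k=d.argmax(); w=d[max(0,k-1):k+2]; xx=xs[1:-1][max(0,k-1):k+2]
          res.append((w*xx).sum()/w.sum()-e)
        offs.append(res)
      o=np.array(offs); out[c,nm]=np.median(o,0); sc=np.linalg.norm(proj(im,[[X[0],X[1],z]])[0]-proj(im,[[X[0],X[1],z+.01]])[0])
      R=np.array(im["R"]); depth=(R@np.array([*X,z])+np.array(im["t"]))[2]
      print(c,nm,"L/R px offs",np.median(o,0),"mm/px",1000*depth/im["intrinsics"][0][0],"cam right axis",R[0], "spread",o.std(0))
E
python3 - <<'E'
from cen import *
run(.150)
E
```

```text
scene dome L/R px offs [0.268 0.204] mm/px 2.2678712661669653 cam right axis [-0.443  0.896  0.004] spread [0.032 0.102]
scene base L/R px offs [0.878 1.013] mm/px 2.5122181341402627 cam right axis [-0.443  0.896  0.004] spread [0.073 0.303]
side dome L/R px offs [-1.723  0.865] mm/px 1.8592828929624514 cam right axis [ 0.91  -0.414  0.024] spread [0.039 0.074]
side base L/R px offs [1.087 0.7  ] mm/px 2.09410317468448 cam right axis [ 0.91  -0.414  0.024] spread [0.04  0.076]
```

Request:
drive_tool([
  [0,0.001,-0.02,0],
  [0,0,-0.02,0],
  [0,0,0,0],
  [0,0,0,0],
  [0,0,0,0],
])

```text
clock: 19.18
position: [0.5504, 0.0202, 0.275]
ee_rot: [0.001, 0.652, 0.758, 0.001]
contact_force: [-0.1, -0.3, -2.9]
width: 0.0129
```

```bash
python3 - <<'E'
from cen import *
run(.110)
im=cams.get_image("side");save(im,"l.png",(200,150,340,290),4)
E
```

```text
scene dome L/R px offs [0.353 0.393] mm/px 2.3263624374352596 cam right axis [-0.443  0.896  0.004] spread [0.063 0.173]
scene base L/R px offs [0.498 1.063] mm/px 2.5122181341402627 cam right axis [-0.443  0.896  0.004] spread [0.182 0.312]
side dome L/R px offs [-1.937  1.008] mm/px 1.9154936127044093 cam right axis [ 0.91  -0.414  0.024] spread [0.728 0.067]
side base L/R px offs [1.175 0.7  ] mm/px 2.09410317468448 cam right axis [ 0.91  -0.414  0.024] spread [0.049 0.067]
```

View pics/l.png

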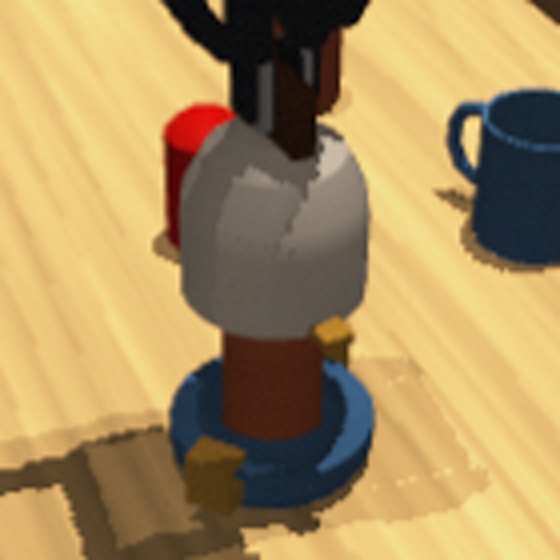

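The dome is level and clears the jar, and centring is good to about 1 mm. I'm lowering it with force checks.

Request:
drive_tool([
  [0,0.001,-0.02,0],
  [0,0,-0.02,0],
  [0,0,-0.015,0],
  [0,0,-0.01,0],
  [0,0,-0.003,0],
])

```text
clock: 19.95
position: [0.5497, 0.0212, 0.2055]
ee_rot: [-0.0, 0.652, 0.758, -0.0]
contact_force: [-0.9, -0.6, -3.1]
width: 0.0133
```

Request:
drive_tool([
  [0,0,-0.002,0],
  [0,0,-0.002,0],
  [0,0,-0.001,0],
  [0,0,-0.001,0],
  [0,0,0,0],
])

```text
clock: 20.58
position: [0.5498, 0.0212, 0.2]
ee_rot: [0.0, 0.652, 0.758, 0.0]
contact_force: [-0.1, -0.5, -4.1]
width: 0.0128
```

Request:
drive_tool([
  [0,0,-0.001,0],
  [0,0,-0.001,0],
  [0,0,-0.001,0],
  [0,0,0,0],
  [0,0,0,0],
])

```text
clock: 21.2
position: [0.5498, 0.0213, 0.1969]
ee_rot: [0.0, 0.652, 0.758, 0.0]
contact_force: [-0.4, 0.8, -3.6]
width: 0.0134
```

Request:
drive_tool([
  [0,0,-0.001,0],
  [0,0,-0.001,0],
  [0,0,-0.001,0],
  [0,0,0,0],
  [0,0,0,0],
])

```text
clock: 21.82
position: [0.5498, 0.0212, 0.194]
ee_rot: [0.0, 0.652, 0.758, 0.0]
contact_force: [-0.5, 0.2, -2.4]
width: 0.0129
```

No lateral force, so the dome has gone over the neck cleanly. About 2 mm remains.

Request:
drive_tool([
  [0,0,-0.001,0],
  [0,0,-0.0005,0],
  [0,0,-0.0005,0],
  [0,0,0,0],
  [0,0,0,0],
])

```text
clock: 22.45
position: [0.5498, 0.0212, 0.193]
ee_rot: [0.0, 0.652, 0.758, 0.0]
contact_force: [-3.1, -0.7, 6.4]
width: 0.0129
```

Request:
drive_tool([
  [0,0,-0.0005,0],
  [0,0,-0.0005,0],
  [0,0,0,0],
  [0,0,0,0],
  [0,0,0,0],
])

```text
clock: 23.08
position: [0.5497, 0.0212, 0.1929]
ee_rot: [0.001, 0.652, 0.758, 0.0]
contact_force: [-3.9, 0.0, 10.4]
width: 0.0129
```

The dome is seated: contact came at TCP z 0.193, where 0.192 was expected. I'll ease the pressure and turn clockwise.

Request:
drive_tool([
  [0,0,0.0005,0],
  [0,0,0.0003,-5],
  [0,0,0,-5],
  [0,0,0,-5],
  [0,0,0,-5],
])

```text
clock: 23.7
position: [0.5514, 0.0215, 0.1928]
ee_rot: [0.001, 0.775, 0.632, 0.002]
contact_force: [0.5, 1.1, 2.0]
width: 0.013
```

```bash
python3 - <<'E'
from look import *
rep(["canister","catch","dome_mid","jar_mid"],("scene","side"))
print(sensors.get_state()["moment"])
E
```

```text
canister scene [0.55  0.019 0.001] 0.62 [289. 227.]
canister side [ 0.549  0.017 -0.003] 0.87 [267. 265.]
catch scene [0.592 0.053 0.042] 0.8 [295. 231.]
dome_mid scene [0.552 0.021 0.091] 0.71 [290. 202.]
dome_mid scene [ 0.802 -0.104  0.001] 0.59 [193. 281.]
dome_mid side [0.554 0.02  0.093] 0.75 [269. 228.]
jar_mid scene [0.59  0.221 0.043] 0.75 [361. 254.]
jar_mid scene [0.715 0.36  0.059] 0.56 [408. 315.]
jar_mid side [0.594 0.223 0.046] 0.82 [251. 194.]
t 24.2 pos [0.551 0.021 0.193] yaw_y -11.411211313484275 q [-0.088  0.325  1.728  0.001  1.084  0.111] F [1.85  0.974 5.627] w 0.0131273588900898
[ 0.248 -0.578 -0.017]
```

Request:
drive_tool([
  [0,0,0,-5],
  [0,0,0,-5],
  [0,0,0,-5],
  [0,0,0,-5],
  [0,0,0,-4],
])

```text
clock: 24.82
position: [0.5513, 0.0208, 0.1928]
ee_rot: [0.002, 0.889, 0.458, 0.002]
contact_force: [1.8, 0.9, 4.7]
width: 0.0128
```

Request:
drive_tool([
  [0,0,0,-3],
  [0,0,0,-3],
  [0,0,0,-3],
  [0,0,0,-2],
  [0,0,0,0],
])

```text
clock: 25.45
position: [0.5512, 0.0206, 0.1929]
ee_rot: [0.002, 0.928, 0.372, 0.002]
contact_force: [1.6, -0.9, 6.1]
width: 0.0128
```

```bash
python3 - <<'E'
from look import *
ims=rep(["canister","catch","dome_mid"])
print(sensors.get_state()["moment"])
a=ims["scene"]["color"][160:280,220:360];b=ims["side"]["color"][180:300,200:340]
cv2.imwrite("pics/m.png",cv2.resize(np.hstack([a,b]),(800,343))[:,:,::-1])
E
```

```text
canister scene [0.591 0.055 0.042] 0.67 [295. 231.]
canister scene [0.55  0.018 0.   ] 0.62 [288. 227.]
canister side [0.546 0.019 0.   ] 0.71 [265. 264.]
catch wrist [0.596 0.059 0.042] 0.6 [283. 143.]
catch scene [0.593 0.053 0.044] 0.57 [295. 231.]
catch scene [ 0.387  0.144 -0.005] 0.46 [357. 205.]
dome_mid scene [0.549 0.021 0.091] 0.79 [291. 201.]
dome_mid scene [ 0.804 -0.106  0.002] 0.17 [191. 281.]
dome_mid side [0.555 0.02  0.092] 0.81 [270. 228.]
t 26.05 pos [0.551 0.021 0.193] yaw_y -46.36949773456017 q [-0.088  0.325  1.728 -0.002  1.084  0.722] F [ 1.86  -1.084  5.869] w 0.012842026338203479
[-0.353 -0.465  0.003]
```

View pics/m.png

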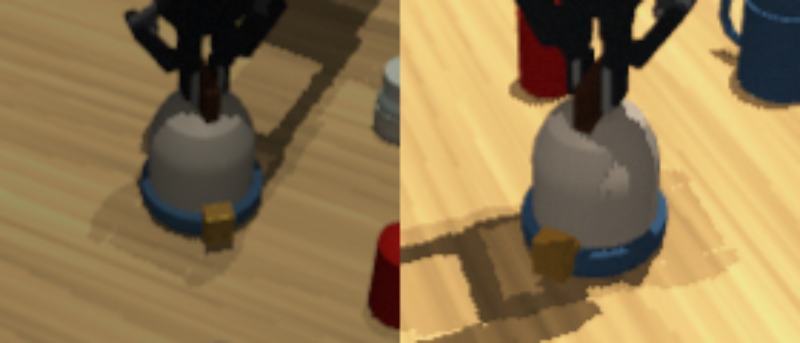

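The dome is fully down, and its ears have gone into the catches (near catch at (217,225) in the left crop). The base hasn't moved. I'm continuing gently until it stops.

Request:
drive_tool([
  [0,0,0,-1],
  [0,0,0,-1],
  [0,0,0,-1],
  [0,0,0,-1],
  [0,0,0,0],
])

```text
clock: 26.68
position: [0.5512, 0.0205, 0.1928]
ee_rot: [0.002, 0.941, 0.339, 0.002]
contact_force: [1.8, -0.6, 6.1]
width: 0.013
```

```bash
python3 - <<'E'
from look import *
rep(["catch"])
print(sensors.get_state()["moment"])
E
```

```text
catch wrist [0.594 0.059 0.047] 0.75 [275. 145.]
catch scene [0.593 0.051 0.041] 0.75 [294. 231.]
t 26.975 pos [0.551 0.02  0.193] yaw_y -50.349539971915455 q [-0.088  0.325  1.728 -0.002  1.084  0.791] F [ 1.785 -1.715  5.433] w 0.012832155903493408
[-0.345 -0.468  0.095]
```

Request:
drive_tool([
  [0,0,0,-1],
  [0,0,0,-1],
  [0,0,0,-1],
  [0,0,0,0],
  [0,0,0,0],
])

```text
clock: 27.6
position: [0.5509, 0.0206, 0.1928]
ee_rot: [0.001, 0.949, 0.315, 0.001]
contact_force: [1.2, -0.4, 6.2]
width: 0.0128
```

```bash
python3 - <<'E'
from look import *
ims=rep(["catch"])
print(sensors.get_state()["moment"])
im=ims["wrist"]; save(im,"n.png",(190,100,370,330),2.5)
E
```

```text
catch wrist [0.596 0.06  0.045] 0.56 [273. 142.]
catch scene [0.594 0.051 0.042] 0.6 [293. 232.]
t 27.9 pos [0.551 0.021 0.193] yaw_y -53.31632408745683 q [-0.088  0.325  1.728 -0.002  1.085  0.843] F [ 1.943 -0.311  6.206] w 0.013030864106529568
[-0.313 -0.352  0.262]
```

View pics/n.png

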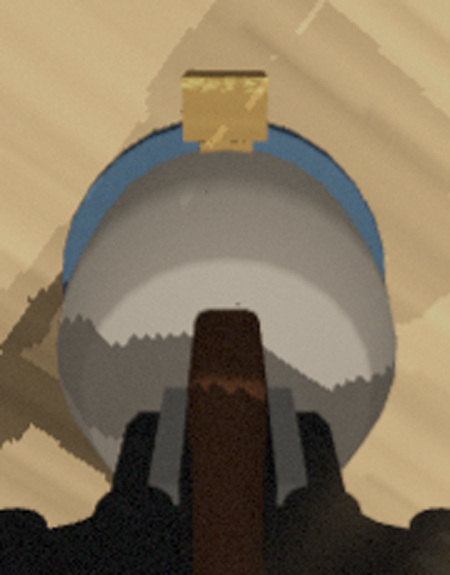

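The ear sits centred under the catch (ear at column 226, catch at 225), and the yaw moment has climbed to 0.26 N·m, so it has reached the stop. Releasing.

Request:
drive_tool([
  [0,0,0.0005,0.5],
  [0,0,0,0],
  [0,0,0,0],
  [0,0,0,0],
  [0,0,0,0],
], jaw=0.05)

```text
clock: 28.52
position: [0.5497, 0.0213, 0.1921]
ee_rot: [-0.0, 0.948, 0.318, -0.0]
contact_force: [0.0, 0.3, -0.5]
width: 0.05
```

Request:
drive_tool([
  [0,0,0.01,0],
  [0,0,0.03,0],
  [0,0,0.04,0],
  [0,0,0.05,0],
  [0,0,0,0],
])

```text
clock: 29.15
position: [0.5517, 0.0211, 0.3275]
ee_rot: [0.002, 0.948, 0.318, 0.005]
contact_force: [1.2, 1.4, -0.8]
width: 0.0502
```

```bash
python3 - <<'E'
from look import *
ims=rep(["canister","catch","dome_mid","dome_handle","mug","bowl","glaze"])
im=ims["wrist"]; save(im,"o.png",(190,90,370,290),3)
E
```

```text
canister scene [ 0.548  0.02  -0.002] 0.96 [290. 228.]
canister side [ 0.548  0.02  -0.004] 0.78 [266. 265.]
catch wrist [0.594 0.061 0.044] 0.96 [273. 132.]
catch scene [0.594 0.055 0.042] 0.76 [295. 232.]
dome_mid wrist [0.55  0.018 0.086] 0.91 [279. 194.]
dome_mid scene [0.55  0.021 0.092] 0.89 [290. 201.]
dome_mid scene [0.591 0.051 0.045] 0.22 [294. 230.]
dome_mid side [0.553 0.019 0.09 ] 0.75 [268. 229.]
dome_mid side [ 0.799 -0.103  0.003] 0.48 [397. 267.]
dome_handle wrist [0.551 0.018 0.149] 0.71 [281. 211.]
dome_handle scene [0.55  0.018 0.149] 0.98 [290. 183.]
dome_handle scene [ 0.8   -0.107  0.004] 0.45 [192. 279.]
dome_handle side [0.55  0.023 0.148] 0.84 [267. 204.]
mug scene [ 0.783  0.147 -0.   ] 0.83 [296. 317.]
mug scene [0.549 0.023 0.093] 0.57 [291. 201.]
mug side [ 0.785  0.151 -0.007] 0.85 [331. 210.]
bowl wrist [ 0.796 -0.104  0.   ] 0.91 [483.  76.]
bowl scene [ 0.801 -0.104  0.001] 0.74 [193. 281.]
bowl side [ 0.802 -0.102 -0.001] 0.89 [398. 268.]
bowl side [0.555 0.022 0.094] 0.48 [269. 227.]
glaze wrist [ 0.382  0.15  -0.002] 0.75 [131. 214.]
glaze wrist [0.547 0.02  0.149] 0.42 [276. 214.]
glaze scene [ 0.385  0.15  -0.002] 0.9 [359. 204.]
glaze side [0.382 0.149 0.001] 0.97 [175. 246.]
t 30.35 pos [0.55  0.021 0.322] yaw_y -52.95295341186001 q [-0.088  0.229  1.525 -0.     1.388  0.836] F [ 0.373 -0.486 -0.559] w 0.05024745394177742
```

View pics/o.png

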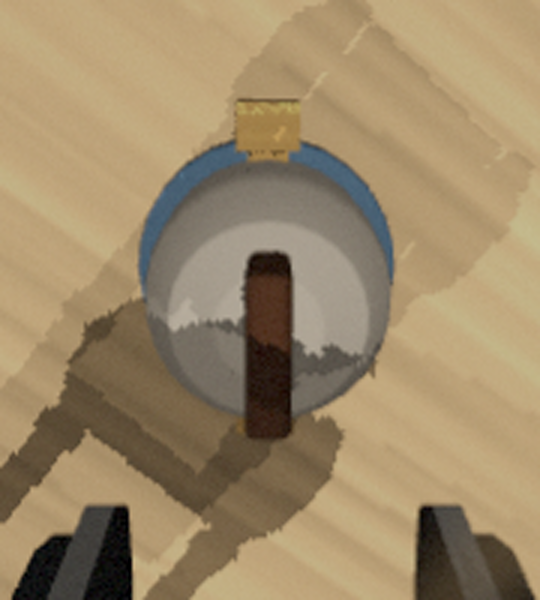

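The ear is centred under the catch, the handle lines up with the catches, the dome is seated (handle top at 0.149 m, 0.148 m nominal), and the gripper is clear. Handing in.

```bash
python3 -c "
from rig import manip
print(manip.sign_off())"
```

```text
the job is handed in; nothing more can be done
None
```

The jar set is packed and the job was handed in at about 30 s of the 67 s allowed. Sign-off gives no verdict, so the result below rests on my own checks.

**What I did:**
- **Jar:** I set the small brown jar upright in the blue base and released it. Downward force peaked at about 17 N.
- **Dome:** I lowered the dome over the jar about 60° counter-clockwise of the catches, until it met the shoulder at the expected height.
- **Locking:** I turned it clockwise about 62° until the turning moment rose to 0.26 N·m, then let go and backed off.

**Last checks:**
- **Seating:** The handle top reads 0.148–0.149 m, against 0.148 m nominal. Dome and base centres agree within the detectors' roughly 4 mm accuracy.
- **Ears:** The wrist view shows the ear centred under its catch and the handle in line with the catches. Only the near ear could be clearly seen.
- **Everything else:** The base still reads where it started, and the mug, bowl and glaze pot read within about 5 mm of their first readings. The gripper is well clear.

**Disagreements:**
- Before lowering, the scene and side silhouettes differed by 1–2 mm on how well the dome was centred. It still went down without side force.
- The jar can't be seen once covered. Its last readings, before the dome went down, were within about 7 mm of the base axis.

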